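# Fit the press crank from its peg onto the spindle

### The job

The small screw press has lost its crank: take the crank off the rack's peg, lifting its eye round the peg's upturned tip without forcing it, and fit it on the press's square spindle end, turning it until the square lines up, so that it sits fully home on the spindle's collar, and let go. Leave the little corked jar and the sanding block where they are.

Things in the scene. Friction and masses are not known exactly. Their poses are not given: they have to be found in the camera images.
- crank_eye (a point): Centre of the eye of the loose dark steel crank (0.16 kg), half-way up its thickness. The eye is a block 42 x 42 mm, 14 mm thick, with an 19 mm square hole right through, sides parallel to x and y. z is the hole's axis, to the knob's side; the arm runs along -x. At first the eye is on the rack's peg, lying on its seat, z tilted 28 degrees, arm down the slope. Grasp it across y.
- crank: The same crank, same axes; origin at the centre of the eye's underside. Arm 20 mm wide, 10 mm thick, flush with the underside, to 119 mm from the eye's centre; on it, 107 mm from the eye's centre, a wooden knob 24 mm thick, its top 48 mm above the underside. On the other side (+x) a counterweight 34 mm wide, 14 mm thick, to 53 mm from the centre, so that the crank balances at its eye.
- peg_seat (a point): Foot of the rack's peg, top centre of its round seat (26 mm wide, 24 mm above the board), on which the eye lies at first. Axes are the rack's: z up, +x to its back. The board (190 x 90 mm) slopes 28 degrees, high at the back: its normal n is (-0.469, 0, 0.883), up-slope u is (0.883, 0, 0.469) in these axes. A ledge lower down carries the crank's arm.
- peg_tip (a point): Tip of the rack's peg, a steel rod 8 mm thick. It runs along n for 20 mm from the seat, then bends 45 degrees up-slope and runs 24 mm along (n + u)/1.414 to this point, leaning 17 degrees back from vertical. A straight pull jams the crank's hole at the bend: the eye must be tilted and carried round it. In a grasp of the eye along n the peg stands up between the fingers.
- rack: Wooden rack, fixed, with the sloping board and the peg; origin at the centre of the underside of its foot (160 mm along x, 110 mm along y), z up, the board's high end at +x.
- press_seat (a point): Top centre of the collar (26 mm wide, 24 mm high) of the press's spindle: the eye's underside must rest here. Axes are the press frame's, z up. A vertical square 16 x 16 mm, 12 mm high, rises from it, then a round tapered nose (15 to 8 mm, 7 mm high). The square's turning angle varies and is not given (find it by eye or touch); any quarter turn fits. The spindle is stiff (0.4 N m): turn the crank on it under light pressure until it drops in.
- press: Small green screw press, fixed, 140 x 180 mm (x, y), origin at the centre of its underside, z up. The spindle stands in the middle of its crossbeam (44 x 176 mm along y, top at z = 150 mm), collar top at z = 176 mm; a nut 30 mm wide at each end of the beam (y = +-68 mm), top at 158 mm. A lamp arm crosses the back of the table about 0.5 m up.
- powder_jar: Loose glass jar with cork, 46 mm wide, 71 mm high; origin at the centre of its underside. Leave alone.
- block: Loose wooden sanding block, 48 x 76 x 27 mm; origin at the centre of its underside. Leave alone.

How it is judged:
By the outcome, as a careful person would: the job done as asked, in the order asked, and still so for the second after the job is handed in, with the robot touching nothing.
It also fails if it takes over 64 s, if anything falls off the work surface, if the arm or the gripper's body presses on something with over 40 N, if the wrist force passes 120 N, or if a joint passes its speed limit or range.

### The arm

A 6-joint arm with a two-finger parallel gripper is mounted at the origin on the work surface; the furniture and walls round the work are solid. World frame = base frame: x ahead of the robot, y to its left, z up, the work surface at z = 0. Lengths are in m, angles in rad, forces in N, time in s.
With the tool pointing down it reaches from about 0.425 to 0.925 m from the base axis. Payload 12.5 kg.
Tool frame: the origin (TCP) lies at the centre of the arm's flange, where the gripper is bolted on; the fingertips stand 173 mm ahead of it and the grasp point (between the pads) lies 155 mm ahead of it; z points along the fingers, y is the line along which they close (so a half turn about z gives the same grasp; the last joint's range is limited). The gripper opens to 85 mm and grips with 20 to 120 N. Pads are 22 mm wide; open, the fingers measure 114 mm over their backs; the gripper's body (76 mm by 85 mm) begins 54 mm behind the grasp point. The pads swing forward as they close: fully open they stand 13 mm farther back than shut.
Start: joints at [-1.227, 0.491, 1.559, -0, 1.092, -0.106], TCP at [0.272, -0.563, 0.405] pointing down, gripper open.
Joint ranges: [-3.1, 3.1], [-0.84, 2.19], [0.05, 2.79], [-1.13, 4.28], [0.06, 2.93], [-2.69, 2.69]. Speed limits (rad/s): [2.22, 2.22, 2.79, 3.14, 3.14, 3.14].

### API

Orientations are given as a rotation vector (axis times angle).
In Python, from plant import monitor, snapshot, ticket gives the robot as it stands.
- The arm moves only by the shell command python3 -m inch 'ROWS' [FORCE]. ROWS is JSON, a list of rows, each a list of 3 entries, a list of its own where there are three numbers: the turn, a rotation vector about the tool's x, y, z in degrees, then the shift along the tool's x, y, z in m, then the opening, from -1 (shut) to 1 (fully open), so that 0 is half open. A call has 1 to 20 rows; each row is the pose to reach, as a shift and turn from the pose commanded when the call began, along the tool's axes at that moment; what a row does not reach only later rows make up. A row lasts 1/8 s, in which the tool goes at most 62.5 mm and 10.7 degrees, less where a joint would pass 70% of its speed; a pose out of reach is approached as far as the arm can. A call with a gripper value outside its range is refused whole. The fingers move at their own pace and stop on an object; FORCE is the grip in N (left out, the last holds). Time passes only in rows, so rows that repeat a pose let the fingers close. It gives the time, the measured TCP pose, the force, the opening and the grip force at its end, in the units of the state.
- monitor.read_state(): the state, without advancing time (a new reading comes with each control period).
- snapshot(name): name is "scene" or "top"; returns a dict with "color" (480x640x3 uint8, red, green, blue), "camera_matrix" (3x3 intrinsics, pixels), "rvec" (rotation vector, rad) and "tvec" (3), from world to camera coordinates, as OpenCV has them. Camera axes: x right, y down, z forward; pixel columns grow to the right and rows downward; lengths in m; the calibration is good to about 2 mm. A picture is of the moment at which its call begins. There is no depth.
- ticket.job_done(): hands the job in; it is judged then, once.
The state is a dict: "time": time; "q": joint angles; "qvel": joint speeds; "joint_torque": joint torques, N m; "position": TCP position; "tcp_rot": TCP orientation; "ft_force": force on the tool from outside, world axes, zero at the start; "torque": the same for the moment, N m; "gripper_width": opening from 0.0 (shut) to 1.0 (fully open); "grip_force": force on a finger pad.
Only numpy, scipy, OpenCV 4.12 (cv2) and the standard library are available. Lean on these libraries where they do the work, as an engineer would, in place of code of your own. Each camera call takes 0.05 s, during which the arm holds its last target. There are 200 camera calls.

## Working session

There is one attempt and no reset: what is moved stays moved. The work goes in short steps, Python scripts to look and compute and a shell command to move; the robot and the scene stay as the last step left them, time stands still between calls to the robot, and variables do not carry over. Pictures are saved under pics/ and viewed, at most 12 in all, crops included, and the job is handed in when it is done.

```bash
ls; mkdir -p pics
python3 - <<'E'
from plant import monitor, snapshot
import cv2
print(monitor.read_state())
for n in("scene","top"):
    s=snapshot(n);cv2.imwrite(f"pics/{n}0.png",s["color"][:,:,::-1]);print(n,s["camera_matrix"].tolist(),s["rvec"],s["tvec"])
E
```

```text
pics
{'time': 0.0, 'q': array([-1.22658847e+00,  4.91560086e-01,  1.55947145e+00, -2.91995401e-06,
        1.09169451e+00, -1.05597447e-01]), 'qvel': array([-3.70922212e-04,  5.13923985e-04,  1.30440071e-03, -6.19481276e-04,
       -8.60632751e-04,  6.56628274e-07]), 'joint_torque': array([ 1.09874298e-03, -6.18441296e+01, -2.61579287e+01, -4.50482992e-05,
        4.13849877e-03,  2.11036581e-05]), 'position': array([ 0.27175226, -0.56278468,  0.40411972]), 'tcp_rot': array([-3.06137704e+00, -7.00362352e-01,  2.15863014e-04]), 'ft_force': array([-0.65930674,  0.4896285 , -1.36110086]), 'torque': array([-0.02209435, -0.00922828,  0.08091232]), 'grip_force': 0.0, 'gripper_width': 1.0032864338916132}
scene [[491.3559828569402, 0.0, 322.87279674665774], [0.0, 491.3559828569402, 231.81895071423963], [0.0, 0.0, 1.0]] [ 1.77608657 -1.38991845  0.74072067] [-0.18620886  0.35080941  0.86195671]
top [[435.1879608788743, 0.0, 320.25371693527035], [0.0, 435.1879608788743, 238.80012929227829], [0.0, 0.0, 1.0]] [ 2.15250819 -2.15636298  0.16393822] [-0.0767117   0.46465286  1.1312632 ]
```

View pics/scene0.png

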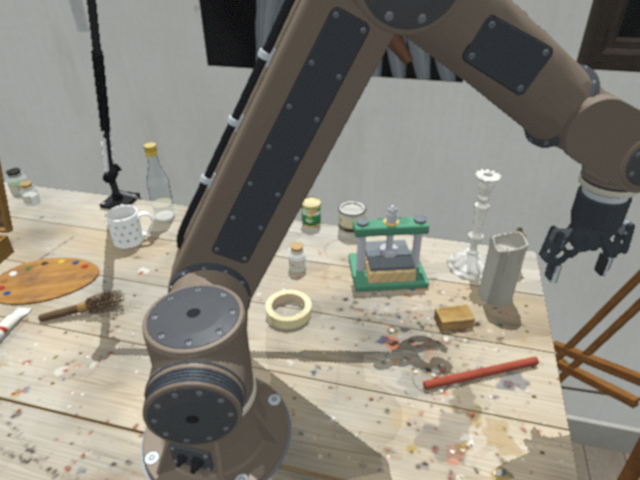

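View pics/top0.png

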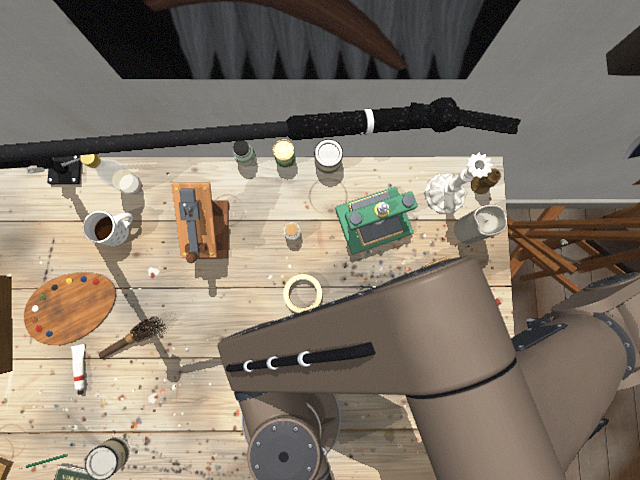

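The top view shows the rack with the dark crank at about (192,220), its knob at (191,256). The green press has its spindle at about (382,209), and the jar is at (292,231). The scene view shows the press spindle at (392,215), but the arm hides the rack. Next I'll crop both and set up the ray helpers.

```bash
cat > h.py <<'E'
import numpy as np, cv2
from scipy.spatial.transform import Rotation as R
from plant import monitor, snapshot
class Cam:
    def __init__(s,n):
        d=snapshot(n); s.img=d["color"][:,:,::-1].copy(); s.K=np.array(d["camera_matrix"]); s.rv=np.array(d["rvec"],float); s.t=np.array(d["tvec"],float)
        s.R=R.from_rotvec(s.rv).as_matrix(); s.c=-s.R.T@s.t
    def ray(s,p):
        d=s.R.T@np.linalg.inv(s.K)@np.array([p[0],p[1],1.]); return d/np.linalg.norm(d)
    def at(s,p,z):
        d=s.ray(p); return s.c+d*(z-s.c[2])/d[2]
    def proj(s,P): return cv2.projectPoints(np.atleast_2d(np.array(P,float)),s.rv,s.t,s.K,None)[0][:,0]
    def crop(s,x,y,w,h,k,name): cv2.imwrite(name,cv2.resize(s.img[y:y+h,x:x+w],None,fx=k,fy=k,interpolation=cv2.INTER_CUBIC))
def tri(a,p,b,q):
    u,v=a.ray(p),b.ray(q); st=np.linalg.lstsq(np.c_[u,-v],b.c-a.c,rcond=None)[0]
    A,B=a.c+u*st[0],b.c+v*st[1]; return (A+B)/2,np.linalg.norm(A-B)
E
python3 - <<'E'
from h import *
t=Cam("top");s=Cam("scene")
a=cv2.resize(t.img[170:275,155:245],None,fx=5,fy=5,interpolation=cv2.INTER_CUBIC)
b=cv2.resize(t.img[180:255,330:420],None,fx=4,fy=4,interpolation=cv2.INTER_CUBIC)
c=cv2.resize(s.img[195:260,345:435],None,fx=3.5,fy=3.5,interpolation=cv2.INTER_CUBIC)
o=np.zeros((530,790,3),np.uint8);o[:525,:450]=a;o[:300,455:455+335]=b[:,:335];o[302:302+227,455:455+315]=c[:227,:315]
cv2.imwrite("pics/c1.png",o)
print(t.c,s.c)
for p,z in(((192,220),.12),((191,256),.1),((382,209),.18),((292,231),.07)):print(p,t.at(p,z))
print(tri(t,(382,209),s,(392,215)))
E
```

```text
[ 0.30219406 -0.06341554  1.1858333 ] [-0.46305341 -0.31215427  0.76736667]
(192, 220) [0.49964873 0.24146443 0.12      ]
(191, 256) [0.41201585 0.24617264 0.1       ]
(382, 209) [ 0.51473317 -0.22172267  0.18      ]
(292, 231) [ 0.47980997 -0.00384689  0.07      ]
(array([ 0.5176214 , -0.22593946,  0.16922986]), np.float64(0.005089200813594897))
```

View pics/c1.png

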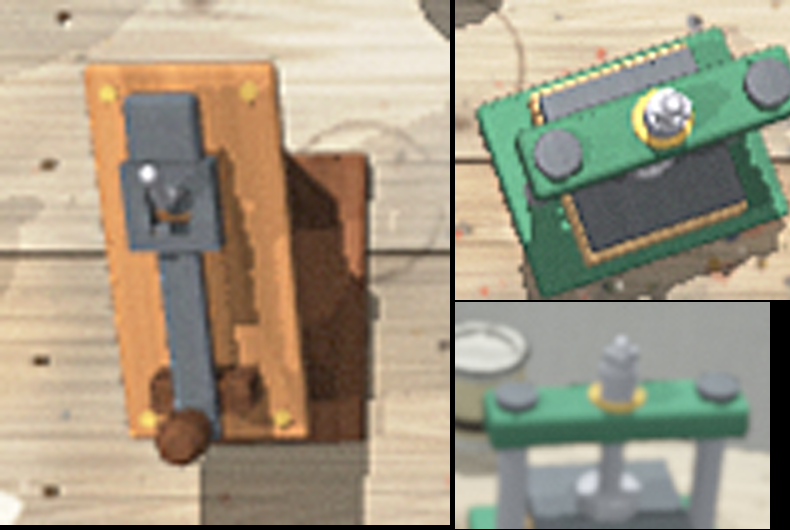

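The crop shows:
- **Board corners:** (87,65), (275,62), (308,440) and (130,435) in the crop.
- **Eye top-face corners:** about (122,158), (215,158), (222,250) and (130,250).
- **Peg tip:** the bright dot at (148,173).
- **Press nuts:** (558,155) and (768,82) in the top view, (515,395) and (718,385) in the scene view.

I'll turn these into 3D points from the known sizes.

Run:
```python
from h import *
from scipy.optimize import least_squares
t=Cam("top");s=Cam("scene")
f=lambda X,Y,x0,y0,k,ox=0,oy=0:np.array([x0+(X-ox+.5)/k-.5,y0+(Y-oy+.5)/k-.5])
n1,n2=f(558,155,330,180,4,455),f(768,82,330,180,4,455)
m1,m2=f(515,394,345,195,3.5,455,302),f(718,384,345,195,3.5,455,302)
A,ea=tri(t,n1,s,m1);B,eb=tri(t,n2,s,m2);print("nuts tri",A,ea,B,eb,np.linalg.norm(A-B))
a,b=t.at(n1,.158),t.at(n2,.158);print("top-plane",a,b,np.linalg.norm(a-b),"seat",(a+b)/2,"beam dir deg",np.degrees(np.arctan2(*(a-b)[1::-1])))
a,b=s.at(m1,.158),s.at(m2,.158);print("scene-plane",a,b,np.linalg.norm(a-b),(a+b)/2)
# rack
bd=np.array([f(*p,155,170,5) for p in((87,65),(275,62),(308,440),(130,435))])
ey=np.array([f(*p,155,170,5) for p in((121,158),(215,158),(223,250),(130,250))])
tip=f(148,173,155,170,5)
c,si=np.cos(np.radians(28)),np.sin(np.radians(28))
def fr(y): Z=R.from_euler('z',y).as_matrix(); return Z@np.array([c,0,si]),Z@np.array([0,1.,0]),Z@np.array([-si,0,c])
def pts(v):
    P=v[:3];u,l,n=fr(v[3]);uc,lc,_=fr(v[6])
    bc=P-31*n/1e3+v[4]*u+v[5]*l
    Bd=[bc+.095*i*u+.045*j*l for i,j in((1,1),(1,-1),(-1,-1),(-1,1))]
    E=[P+.007*n+.021*(i*uc+j*lc) for i,j in((1,1),(1,-1),(-1,-1),(-1,1))]
    return np.array(Bd+E)
g=lambda v:(t.proj(pts(v))-np.r_[bd,ey]).ravel()
r=least_squares(g,[.5,.24,.12,.1,0,0,.1]);print("eye",r.x.round(4),"res",r.fun.reshape(-1,2).round(2).tolist())
J=np.linalg.inv(r.jac.T@r.jac);print("sd@0.5px",(.5*np.sqrt(np.diag(J))).round(4))
u,l,n=fr(r.x[3]);print("tip ray vs expected",t.proj(r.x[:3]-.007*n+.02*n+.024*(n+u)/2**.5),tip)
print("rack in scene",s.proj(r.x[:3]), "yaw deg",np.degrees(r.x[[3,6]]))
cr=t.img[185:255,345:420]
```

```text
nuts tri [ 0.49682779 -0.16118787  0.15649209] 0.0009930069220541447 [ 0.54215882 -0.29031939  0.15556612] 0.0026631050097820157 0.1368601840612182
top-plane [ 0.49641238 -0.16056137  0.158     ] [ 0.54128855 -0.28844446  0.158     ] 0.135528427786248 seat [ 0.51885046 -0.22450292  0.158     ] beam dir deg 109.33676588279455
scene-plane [ 0.4946815  -0.16202039  0.158     ] [ 0.53892791 -0.29165977  0.158     ] 0.1369821654645506 [ 0.5168047  -0.22684008  0.158     ]
eye [ 5.116e-01  2.278e-01  1.883e-01  1.000e-04 -3.730e-02  3.000e-04
 -2.500e-03] res [[-0.36, -0.31], [0.47, 0.31], [0.2, -0.51], [-0.33, 0.54], [0.19, 0.44], [-0.26, 0.48], [-0.22, -0.46], [0.29, -0.49]]
sd@0.5px [0.0013 0.0018 0.0059 0.0064 0.0009 0.0008 0.0208]
tip ray vs expected [[185.5343464  206.06294319]] [184.2 204.2]
rack in scene [[208.40731194 187.33093646]] yaw deg [ 0.00299921 -0.14296755]
```

Both nut readings agree to about 2 mm and give a 136 mm spacing. So the press seat is at about (0.518, -0.2255, 0.176), with the beam turned 19°. The eye is at about (0.512, 0.228, 0.188), with z good to about 6 mm and yaw about 0. I'll plan the moves to above the rack.

```bash
cat >> h.py <<'E'
def plan(pos,rot,base=None):
    """shift/turn (tool axes) from present pose to TCP pos, rot (3x3)"""
    st=monitor.read_state(); R0=R.from_rotvec(st["tcp_rot"]); 
    best=None
    for flip in(0,180):
        T=R.from_matrix(rot)*R.from_euler('z',flip,degrees=True); v=(R0.inv()*T).as_rotvec(degrees=True)
        sh=R0.inv().apply(np.array(pos)-st["position"])
        print("turn",v.round(1).tolist(),"|",round(float(np.linalg.norm(v)),1),"shift",sh.round(4).tolist(),"dist",round(float(np.linalg.norm(sh)),3))
def frame(z,y):
    z=np.array(z,float);z/=np.linalg.norm(z);x=np.cross(y,z);x/=np.linalg.norm(x);return np.c_[x,np.cross(z,x),z]
N=np.array([-.469,0,.883]);U=np.array([.883,0,.469])
def st():
    s=monitor.read_state();print("t",round(s["time"],2),"pos",s["position"].round(4),"\nF",s["ft_force"].round(1),"T",s["torque"].round(2),"w",round(s["gripper_width"],3),"g",s["grip_force"],"q",s["q"].round(2));print(R.from_rotvec(s["tcp_rot"]).as_matrix().round(3).tolist())
E
python3 - <<'E'
from h import *
st()
G=frame(-N,[0,1,0]);E=np.array([.5116,.228,.190])
print("via");plan([.47,-.15,.5],G);print("pre");plan(E+N*.26,G)
E
```

```text
t 0.3 pos [ 0.2718 -0.5628  0.4045] 
F [ 0.  -0.7 -0.4] T [0.01 0.01 0.03] w 1.003 g 0.0 q [-1.23  0.49  1.56 -0.    1.09 -0.11]
[[0.901, 0.435, -0.0], [0.435, -0.901, 0.0], [0.0, -0.0, -1.0]]
via
turn [-37.4, -8.6, -150.2] | 155.0 shift [0.358, -0.2856, -0.0954] dist 0.468
turn [-6.3, 27.5, 25.2] | 37.9 shift [0.358, -0.2856, -0.0954] dist 0.468
pre
turn [-37.4, -8.6, -150.2] | 155.0 shift [0.45, -0.6609, -0.0149] dist 0.8
turn [-6.3, 27.5, 25.2] | 37.9 shift [0.45, -0.6609, -0.0149] dist 0.8
```

```bash
python3 -m inch '[[[-6,27,25],[0.358,-0.286,-0.095],1],[[-6,27,25],[0.358,-0.286,-0.095],1],[[-6,27,25],[0.358,-0.286,-0.095],1],[[-6,27,25],[0.358,-0.286,-0.095],1],[[-6,27,25],[0.358,-0.286,-0.095],1],[[-6,27,25],[0.358,-0.286,-0.095],1],[[-6,27,25],[0.358,-0.286,-0.095],1],[[-6.3,27.5,25.2],[0.45,-0.661,-0.015],0.5],[[-6.3,27.5,25.2],[0.45,-0.661,-0.015],0.5],[[-6.3,27.5,25.2],[0.45,-0.661,-0.015],0.5],[[-6.3,27.5,25.2],[0.45,-0.661,-0.015],0.5],[[-6.3,27.5,25.2],[0.45,-0.661,-0.015],0.5],[[-6.3,27.5,25.2],[0.45,-0.661,-0.015],0.5],[[-6.3,27.5,25.2],[0.45,-0.661,-0.015],0.5],[[-6.3,27.5,25.2],[0.45,-0.661,-0.015],0.5],[[-6.3,27.5,25.2],[0.45,-0.661,-0.015],0.5]]'
python3 - <<'E'
from h import *
st();G=frame(-N,[0,1,0]);E=np.array([.5116,.228,.190]);plan(E+N*.26,G)
t=Cam("top");s=Cam("scene");print(s.proj(E),t.proj(E))
a=s.img[80:300,60:340];b=t.img[120:300,120:300]
o=np.zeros((560,800,3),np.uint8);o[:352,:448]=cv2.resize(a,(448,352),interpolation=cv2.INTER_CUBIC);o[:352,450:800]=cv2.resize(b,(350,350),interpolation=cv2.INTER_CUBIC)[:, :350] if 0 else cv2.resize(b,(350,352))
cv2.imwrite("pics/c2.png",o[:352])
E
```

```text
time: 2.3
position: [0.3896, 0.2278, 0.4197]
tcp_rot: [3.048, 0.002, 0.759]
ft_force: [0.6, -0.5, -0.2]
gripper_width: 0.751
grip_force: 0.0
t 2.3 pos [0.3896 0.2278 0.4197] 
F [ 0.6 -0.5 -0.2] T [-0.03  0.27  0.02] w 0.751 g 0.0 q [ 0.42  0.19  2.02 -0.4   0.51  2.3 ]
[[0.883, 0.001, 0.469], [0.002, -1.0, 0.0], [0.469, 0.001, -0.883]]
turn [-0.0, -0.0, -179.9] | 179.9 shift [0.0, -0.0002, 0.0002] dist 0.0
turn [-0.0, 0.0, 0.1] | 0.1 shift [0.0, -0.0002, 0.0002] dist 0.0
[[208.24476391 186.71574638]] [[189.58105427 209.45118212]]
```

View pics/c2.png

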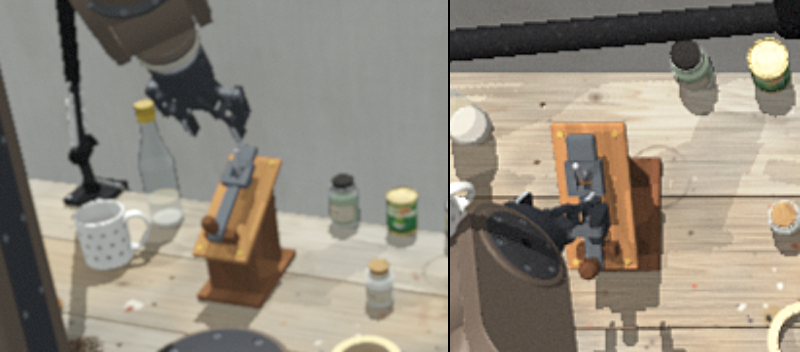

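The scene view now shows the rack clear of the arm. The eye is at about (238,167) in the crop, or (209,184) in the image, against a prediction of (208.2,186.7). I'll zoom in on this view to fix the height.

Run:
```python
from h import *
s=Cam("scene");t=Cam("top")
o=np.zeros((600,800,3),np.uint8)
o[:,:480]=cv2.resize(s.img[155:245,178:250],(480,600),interpolation=cv2.INTER_CUBIC)
o[:350,482:800]=cv2.resize(t.img[180:225,170:211],None,fx=318/41,fy=350/45,interpolation=cv2.INTER_CUBIC)
cv2.imwrite("pics/c3.png",o)
```

```text
(no output)
```

View pics/c3.png

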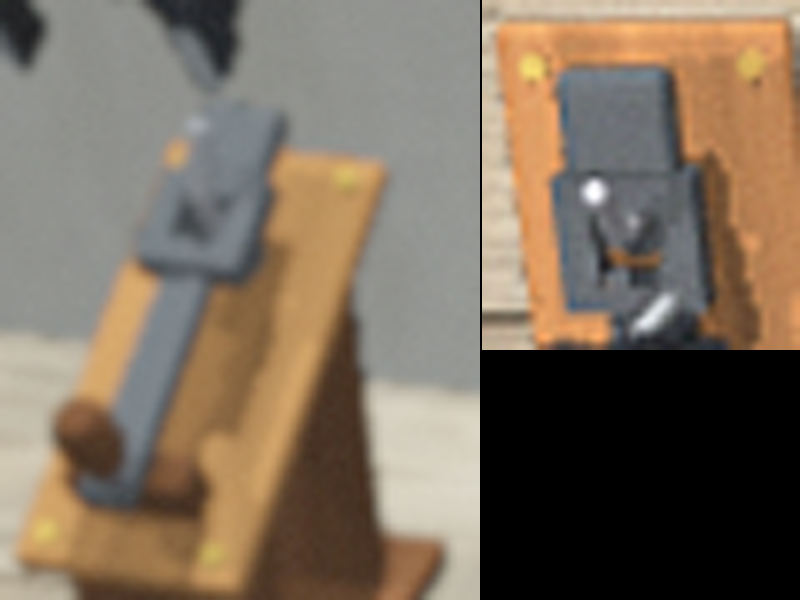

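The crop shows:
- **Peg tip:** (198,125) in the scene part, (594,190) in the top part.
- **Brass pins:** (347,180), (45,530) and (212,553) in the scene part.
- **Eye's lower face corners:** (140,260) and (240,276) in the scene part, (567,310) and (712,306) in the top part.

I'll triangulate these.

Run:
```python
from h import *
t=Cam("top");s=Cam("scene")
S=lambda X,Y:(178+(X+.5)/6.667-.5,155+(Y+.5)/6.667-.5)
T=lambda X,Y:(170+(X-482+.5)/7.756-.5,180+(Y+.5)/7.778-.5)
T1=lambda X,Y:(155+(X+.5)/5-.5,170+(Y+.5)/5-.5)
r={}
for k,a,b in(("tip",T(594,190),S(198,125)),("pinUR",T(750,65),S(347,180)),("pinLL",T1(148,420),S(45,530)),("pinLR",T1(282,418),S(212,553)),("eyeLL",T(567,310),S(140,258)),("eyeLR",T(712,307),S(240,275)),("brdUR",T1(275,62),S(385,160)),("brdLR",T1(308,440),S(245,588))):
    r[k],e=tri(t,a,s,b);print(k,r[k].round(4),"gap",round(e,4))
# board plane height test: (p-E).n should be -31 mm
E=np.array([.5116,.2278,.190])
for k in r:d=r[k]-E;print(k,"u,l,n",(d@U).round(4),d[1].round(4),(d@N).round(4))
st()
```

```text
tip [0.5174 0.2298 0.2239] gap 0.0026
pinUR [0.566  0.1971 0.1804] gap 0.0031
pinLL [0.418  0.2609 0.1046] gap 0.0022
pinLR [0.4188 0.1948 0.1045] gap 0.0015
eyeLL [0.4908 0.2485 0.1803] gap 0.0053
eyeLR [0.4915 0.2072 0.178 ] gap 0.0018
brdUR [0.5791 0.185  0.1839] gap 0.0005
brdLR [0.4092 0.181  0.098 ] gap 0.0059
tip u,l,n 0.0211 0.002 0.0272
pinUR u,l,n 0.0436 -0.0307 -0.034
pinLL u,l,n -0.1227 0.0331 -0.0315
pinLR u,l,n -0.1221 -0.033 -0.032
eyeLL u,l,n -0.0229 0.0207 0.0012
eyeLR u,l,n -0.0234 -0.0206 -0.0012
brdUR u,l,n 0.0567 -0.0428 -0.037
brdLR u,l,n -0.1336 -0.0468 -0.0332
t 2.6 pos [0.3899 0.2273 0.4199] 
F [ 0.7 -0.2 -0.3] T [-0.01  0.3  -0.01] w 0.749 g 0.0 q [ 0.42  0.19  2.02 -0.4   0.51  2.3 ]
[[0.883, -0.001, 0.469], [-0.001, -1.0, -0.001], [0.469, 0.0, -0.883]]
```

The estimates agree to about 3 mm: the eye is at about (0.5117, 0.228, 0.187). The eye hangs with its hole's upper edge on the peg, so the peg axis sits 5.5 mm up-slope of the eye centre. Next I'll descend 110 mm along -n and grip.

```bash
python3 -m inch '[[[0,0,0],[-0.002,0,0.05],0.5],[[0,0,0],[-0.002,0,0.08],0.5],[[0,0,0],[-0.002,0,0.10],0.5],[[0,0,0],[-0.002,0,0.11],0.5],[[0,0,0],[-0.002,0,0.11],0.5],[[0,0,0],[-0.002,0,0.11],0.5],[[0,0,0],[-0.002,0,0.11],-0.1],[[0,0,0],[-0.002,0,0.11],-0.2],[[0,0,0],[-0.002,0,0.11],-0.4],[[0,0,0],[-0.002,0,0.11],-0.4],[[0,0,0],[-0.002,0,0.11],-0.4]]' 60
python3 - <<'E'
from h import *
st()
s=Cam("scene");t=Cam("top")
o=np.zeros((500,800,3),np.uint8)
o[:,:400]=cv2.resize(s.img[130:230,170:250],(400,500),interpolation=cv2.INTER_CUBIC)
o[:,400:]=cv2.resize(t.img[170:270,150:230],(400,500),interpolation=cv2.INTER_CUBIC)
cv2.imwrite("pics/c4.png",o)
E
```

```text
time: 3.98
position: [0.4391, 0.2281, 0.3225]
tcp_rot: [-3.048, -0.002, -0.762]
ft_force: [-4.8, -1.2, 6.6]
gripper_width: 0.48
grip_force: 61.0
t 3.98 pos [0.4391 0.2281 0.3225] 
F [-4.8 -1.2  6.6] T [-0.03  0.27 -0.02] w 0.48 g 60.95657391473651 q [ 0.37  0.4   2.05 -0.64  0.29  2.53]
[[0.882, 0.001, 0.47], [0.001, -1.0, 0.0], [0.47, 0.0, -0.882]]
```

View pics/c4.png

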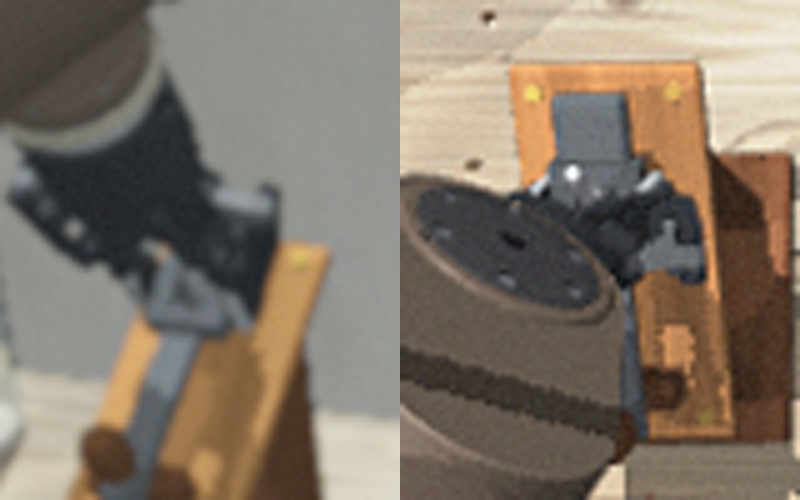

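It's a good grasp: 61 N, and an opening matching the 42 mm eye. The peg tip is visible at (573,173) between the fingers. A 30° tilt is enough, since the 19 mm hole passes the second leg 15° off-axis with room to spare, and it leaves the tool nearly vertical. I'll work out the rows and check the lamp's position.

Run:
```python
from h import *
t=Cam("top")
print("lamp",[t.at(p,.5).round(3) for p in((150,147),(200,142),(300,135),(400,128))])
d=.153
for u,n,th in((2,2,0),(4.5,5,0),(5,8,8),(6,11,15),(7,13,22),(8.5,15,27),(11,17.5,30),(15,21.5,30),(20,26.5,30),(27,33.5,30),(35,41.5,30),(45,51.5,30)):
    a=np.radians(th);print(th,"x %.4f z %.4f"%(u/1e3+d*np.sin(a),d-n/1e3-d*np.cos(a)))
```

```text
lamp [array([0.55 , 0.206, 0.5  ]), array([0.559, 0.125, 0.5  ]), array([ 0.571, -0.039,  0.5  ]), array([ 0.584, -0.204,  0.5  ])]
0 x 0.0020 z -0.0020
0 x 0.0045 z -0.0050
8 x 0.0263 z -0.0065
15 x 0.0456 z -0.0058
22 x 0.0643 z -0.0019
27 x 0.0780 z 0.0017
30 x 0.0875 z 0.0030
30 x 0.0915 z -0.0010
30 x 0.0965 z -0.0060
30 x 0.1035 z -0.0130
30 x 0.1115 z -0.0210
30 x 0.1215 z -0.0310
```

Run:
```python
from h import *
t=Cam("top");s=Cam("scene")
for z in(.45,.5,.55,.6,.65):print(z,[(t.at(p,z).round(3)[:2].tolist(),s.proj(t.at(p,z)).round()[0].tolist()) for p in((100,150),(200,142),(300,135),(460,115))])
cv2.imwrite("pics/s5.png",s.img[0:260])
```

```text
0.45 [([0.563, 0.312], [169.0, 73.0]), ([0.578, 0.138], [242.0, 76.0]), ([0.591, -0.037], [319.0, 79.0]), ([0.629, -0.323], [452.0, 83.0])]
0.5 [([0.545, 0.287], [172.0, 53.0]), ([0.559, 0.125], [243.0, 55.0]), ([0.571, -0.039], [317.0, 58.0]), ([0.607, -0.305], [446.0, 61.0])]
0.55 [([0.527, 0.261], [174.0, 31.0]), ([0.54, 0.111], [243.0, 33.0]), ([0.552, -0.041], [315.0, 35.0]), ([0.584, -0.287], [440.0, 38.0])]
0.6 [([0.51, 0.235], [177.0, 7.0]), ([0.522, 0.097], [244.0, 8.0]), ([0.532, -0.043], [313.0, 10.0]), ([0.562, -0.27], [433.0, 12.0])]
0.65 [([0.492, 0.21], [180.0, -19.0]), ([0.503, 0.084], [244.0, -18.0]), ([0.512, -0.044], [311.0, -17.0]), ([0.54, -0.252], [426.0, -16.0])]
```

View pics/s5.png

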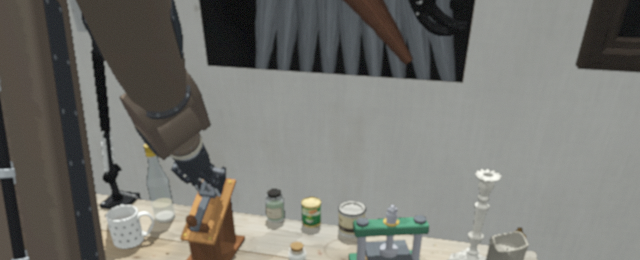

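The lamp boom is out of the scene view above the rack, so it's above about 0.6 m there, and its end is near (450,20). To keep the wrist back and low I'll tilt only 22°; the hole still clears the second leg at 23° off-axis (7.3 mm of the 9.5 mm available). First part: centre the hole on the peg and go up to the bend.

```bash
python3 - <<'E'
from h import *
t=Cam("top");s=Cam("scene");print("lamp end",tri(t,(517,125),s,(463,29)))
d=.153
for u,n,th in((2,2,0),(4.5,5,0),(5,8,7),(6,11,14),(7.5,14,20),(9,15.5,22),(11,17.5,22),(15,21.5,22),(19,25.5,22),(24,30.5,22),(29,35.5,22),(34,41,22),(39,46,22)):
    a=np.radians(th);print(u,n,th,"x %.4f z %.4f"%(u/1e3+d*np.sin(a),d-n/1e3-d*np.cos(a)))
E
python3 -m inch '[[[0,0,0],[0.002,0,-0.002],-0.4],[[0,0,0],[0.0045,0,-0.005],-0.4],[[0,-3.5,0],[0.0142,0,-0.0062],-0.4],[[0,-7,0],[0.0237,0,-0.0069],-0.4],[[0,-7,0],[0.0237,0,-0.0069],-0.4]]'
```

```text
lamp end (array([ 0.55107149, -0.34203275,  0.58160374]), np.float64(0.03117902430673974))
2 2 0 x 0.0020 z -0.0020
4.5 5 0 x 0.0045 z -0.0050
5 8 7 x 0.0236 z -0.0069
6 11 14 x 0.0430 z -0.0065
7.5 14 20 x 0.0598 z -0.0048
9 15.5 22 x 0.0663 z -0.0044
11 17.5 22 x 0.0683 z -0.0064
15 21.5 22 x 0.0723 z -0.0104
19 25.5 22 x 0.0763 z -0.0144
24 30.5 22 x 0.0813 z -0.0194
29 35.5 22 x 0.0863 z -0.0244
34 41 22 x 0.0913 z -0.0299
39 46 22 x 0.0963 z -0.0349
time: 4.95
position: [0.4576, 0.2281, 0.3392]
tcp_rot: [-3.089, -0.001, -0.574]
ft_force: [-0.6, 0.2, -0.9]
gripper_width: 0.478
grip_force: 61.7
```

```bash
python3 -m inch '[[[0,-3.5,0],[0.0096,0,-0.0012],-0.4],[[0,-7,0],[0.0192,0,-0.002],-0.4],[[0,-13,0],[0.0361,0,-0.0023],-0.4],[[0,-15,0],[0.0426,0,-0.0027],-0.4],[[0,-15,0],[0.0426,0,-0.0027],-0.4]]'
```

```text
time: 5.58
position: [0.496, 0.228, 0.3563]
tcp_rot: [3.136, 0.0, 0.166]
ft_force: [0.1, 0.1, -1.3]
gripper_width: 0.482
grip_force: 61.7
```

```bash
python3 -m inch '[[[0,0,0],[0.0028,0,-0.0065],-0.4],[[0,0,0],[0.0055,0,-0.013],-0.4],[[0,0,0],[0.0069,0,-0.0163],-0.4],[[0,0,0],[0.0083,0,-0.0195],-0.4],[[0,0,0],[0.0083,0,-0.0195],-0.4]]'
```

```text
time: 6.2
position: [0.5022, 0.2281, 0.377]
tcp_rot: [3.137, 0.001, 0.165]
ft_force: [0.1, -0.2, -1.6]
gripper_width: 0.476
grip_force: 61.8
```

```bash
python3 -m inch '[[[0,0,0],[0.0028,0,-0.0065],-0.4],[[0,0,0],[0.0055,0,-0.013],-0.4],[[0,0,0],[0.0083,0,-0.0195],-0.4],[[0,0,0],[0.009,0,-0.024],-0.4],[[0,0,0],[0.009,0,-0.024],-0.4]]'
```

```text
time: 6.82
position: [0.5086, 0.2282, 0.402]
tcp_rot: [3.137, 0.001, 0.165]
ft_force: [0.7, -0.4, -0.9]
gripper_width: 0.479
grip_force: 61.8
```

The crank is off the peg with no contact force. While the arm is clear, I'll take a zoomed look at the spindle square.

Run:
```python
from h import *
t=Cam("top");s=Cam("scene")
o=np.zeros((560,800,3),np.uint8)
o[:400,:400]=cv2.resize(t.img[196:221,369:394],(400,400),interpolation=cv2.INTER_CUBIC)
o[:400,400:]=cv2.resize(s.img[198:228,377:407],(400,400),interpolation=cv2.INTER_CUBIC)
cv2.imwrite("pics/c6.png",o[:400])
C=[.518,-.2255]
for nm,z in(("collar",.176),("sq",.188),("tip",.195)):print(nm,(t.proj([*C,z])[0]-[369,196])*16,(s.proj([*C,z])[0]-[377,198])*13.33)
for a in(-10,0,19):
    G=frame([0,0,-1],[np.sin(np.radians(a)),-np.cos(np.radians(a)),0]);plan([.518,-.2255,.37],G)
```

```text
collar [228.83516992 191.97371849] [185.8800189 194.1122169]
sq [241.5590431  174.81139358] [190.83395617 134.63479471]
tip [249.11912705 164.61413562] [193.75065809  99.61660563]
turn [-0.5, -6.0, 10.0] | 11.7 shift [0.0057, 0.4537, 0.0325] dist 0.455
turn [8.9, -0.7, -169.7] | 170.0 shift [0.0057, 0.4537, 0.0325] dist 0.455
turn [0.0, -6.0, 0.1] | 6.0 shift [0.0057, 0.4537, 0.0325] dist 0.455
turn [9.4, 0.0, -179.7] | 179.9 shift [0.0057, 0.4537, 0.0325] dist 0.455
turn [1.0, -5.9, -18.9] | 19.9 shift [0.0057, 0.4537, 0.0325] dist 0.455
turn [-8.4, -1.4, 160.9] | 161.1 shift [0.0057, 0.4537, 0.0325] dist 0.455
```

View pics/c6.png

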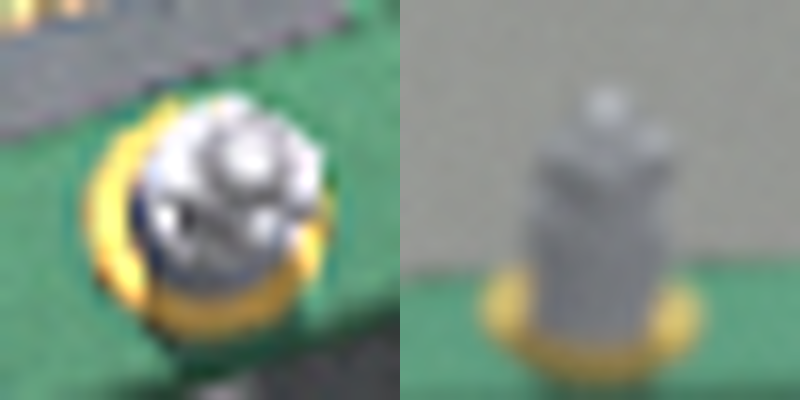

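The spindle's nose tip is at (245,155) in the top part and (207,100) in the scene part. The square looks diagonal-on: its scene silhouette is about 22 mm wide and its corners point along the world axes. So its sides are at about 45°. I'll triangulate the tip and plan for crank yaw +45°.

Run:
```python
from h import *
t=Cam("top");s=Cam("scene")
p,q=(369+245/16-.5,196+155/16-.5),(377+207/13.33-.5,198+100/13.33-.5)
print(tri(t,p,s,q),t.at(p,.195),s.at(q,.195))
st()
a=np.radians(45);G=frame([0,0,-1],[np.sin(a),-np.cos(a),0])
print(G.round(2).tolist())
for P in([.45,.15,.40],[.46,-.1,.40],[.518,-.225,.385]):plan(P,G)
```

```text
(array([ 0.5210777 , -0.22510039,  0.1942254 ]), np.float64(0.0023827269520510586)) [ 0.52061665 -0.22379362  0.195     ] [ 0.52039272 -0.22632389  0.195     ]
t 7.03 pos [0.5086 0.2282 0.4014] 
F [ 0.9 -0.  -0.5] T [0.04 0.11 0.04] w 0.48 g 61.75982544198632 q [ 0.31  0.39  1.75 -0.04  0.91  1.9 ]
[[0.995, 0.001, 0.104], [0.001, -1.0, -0.001], [0.104, 0.001, -0.995]]
[[0.71, 0.71, 0.0], [0.71, -0.71, 0.0], [0.0, 0.0, -1.0]]
turn [2.4, -5.6, -44.9] | 45.3 shift [-0.0585, 0.0781, -0.0046] dist 0.098
turn [-7.0, -2.9, 134.9] | 135.1 shift [-0.0585, 0.0781, -0.0046] dist 0.098
turn [2.4, -5.6, -44.9] | 45.3 shift [-0.0487, 0.3281, -0.0035] dist 0.332
turn [-7.0, -2.9, 134.9] | 135.1 shift [-0.0487, 0.3281, -0.0035] dist 0.332
turn [2.4, -5.6, -44.9] | 45.3 shift [0.0073, 0.4532, 0.0175] dist 0.454
turn [-7.0, -2.9, 134.9] | 135.1 shift [0.0073, 0.4532, 0.0175] dist 0.454
```

```bash
python3 -m inch '[[[0,0,0],[-0.04,0,-0.004],-0.4],[[0,0,0],[-0.06,0.03,-0.0045],-0.4],[[2.4,-5.6,-45],[-0.059,0.078,-0.0045],-0.4],[[2.4,-5.6,-45],[-0.055,0.14,-0.004],-0.4],[[2.4,-5.6,-45],[-0.05,0.20,-0.004],-0.4],[[2.4,-5.6,-45],[-0.049,0.26,-0.0035],-0.4],[[2.4,-5.6,-45],[-0.049,0.31,-0.0035],-0.4],[[2.4,-5.6,-45],[-0.03,0.36,-0.003],-0.4],[[2.4,-5.6,-45],[0,0.42,0.01],-0.4],[[2.4,-5.6,-45],[0.009,0.453,0.0175],-0.4],[[2.4,-5.6,-45],[0.009,0.453,0.0175],-0.4],[[2.4,-5.6,-45],[0.009,0.453,0.0175],-0.4],[[2.4,-5.6,-45],[0.009,0.453,0.0175],-0.4]]'
python3 - <<'E'
from h import *
st();a=np.radians(45);G=frame([0,0,-1],[np.sin(a),-np.cos(a),0]);plan([.5195,-.2253,.365],G)
t=Cam("top");s=Cam("scene")
o=np.zeros((500,800,3),np.uint8)
o[:,:500]=cv2.resize(s.img[160:240,350:430],(500,500),interpolation=cv2.INTER_CUBIC)
o[:300,500:]=cv2.resize(t.img[150:270,320:440],(300,300),interpolation=cv2.INTER_CUBIC)
cv2.imwrite("pics/c7.png",o)
E
```

```text
time: 8.65
position: [0.5196, -0.2238, 0.3857]
tcp_rot: [-2.9, -1.206, -0.002]
ft_force: [0.6, -0.4, -1.6]
gripper_width: 0.485
grip_force: 62.1
t 8.65 pos [ 0.5196 -0.2238  0.3857] 
F [ 0.6 -0.4 -1.6] T [-0.03 -0.04 -0.03] w 0.485 g 62.072917968034744 q [-0.52  0.43  1.73  0.    0.98  0.26]
[[0.705, 0.709, 0.001], [0.709, -0.705, 0.001], [0.001, 0.0, -1.0]]
turn [0.0, -0.1, 0.2] | 0.2 shift [-0.0012, 0.001, 0.0207] dist 0.021
turn [0.1, 0.0, -179.8] | 179.8 shift [-0.0012, 0.001, 0.0207] dist 0.021
```

View pics/c7.png

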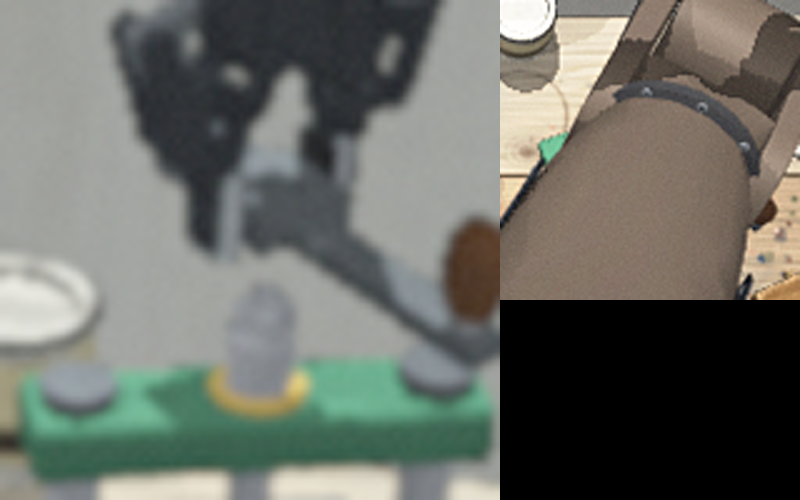

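The crank is held flat above the spindle: the nose tip is at (262,290), and the eye, between the fingers, is centred near x of 275 to 280. I'll descend onto the nose and watch the force.

```bash
python3 -m inch '[[[0,0,0],[-0.001,0.001,0.01],-0.4],[[0,0,0],[-0.001,0.001,0.02],-0.4],[[0,0,0],[-0.001,0.001,0.028],-0.4],[[0,0,0],[-0.001,0.001,0.033],-0.4],[[0,0,0],[-0.001,0.001,0.033],-0.4]]'; python3 -c "
from h import *
st();s=Cam('scene');print((s.proj([.5196,-.2238,.232])[0]-[350,160])*6.25)"
```

```text
time: 9.38
position: [0.5198, -0.2263, 0.3519]
tcp_rot: [-2.901, -1.204, -0.001]
ft_force: [0.5, -0.3, -1.9]
gripper_width: 0.482
grip_force: 62.1
t 9.38 pos [ 0.5198 -0.2263  0.3519] 
F [ 0.5 -0.3 -1.9] T [ 0.05 -0.01 -0.06] w 0.482 g 62.11247591301799 q [-0.53  0.47  1.76  0.    0.91  0.26]
[[0.706, 0.708, 0.0], [0.708, -0.706, 0.001], [0.001, -0.001, -1.0]]
[262.84031909 192.89893923]
```

```bash
python3 -m inch '[[[0,0,0],[0,0,0.002],-0.4],[[0,0,0],[0,0,0.004],-0.4],[[0,0,0],[0,0,0.005],-0.4],[[0,0,0],[0,0,0.005],-0.4]]'
```

```text
time: 9.93
position: [0.5201, -0.2259, 0.3476]
tcp_rot: [-2.901, -1.204, -0.004]
ft_force: [3.6, 3.8, -0.8]
gripper_width: 0.479
grip_force: 62.8
```

```bash
python3 -m inch '[[[0,0,0],[0.0015,0,0],-0.4],[[0,0,0],[0.0015,0,0.0015],-0.4],[[0,0,0],[0.0015,0,0.003],-0.4],[[0,0,0],[0.0015,0,0.003],-0.4]]'
```

```text
time: 10.42
position: [0.5208, -0.2251, 0.3441]
tcp_rot: [-2.901, -1.204, -0.001]
ft_force: [-1.6, 1.5, -1.6]
gripper_width: 0.477
grip_force: 62.7
```

```bash
python3 -m inch '[[[0,0,0],[0,0,0.002],-0.4],[[0,0,0],[0,0,0.004],-0.4],[[0,0,0],[0,0,0.004],-0.4]]'
```

```text
time: 10.8
position: [0.5208, -0.2251, 0.3401]
tcp_rot: [-2.901, -1.204, -0.001]
ft_force: [-3.6, 2.1, -1.3]
gripper_width: 0.48
grip_force: 62.7
```

```bash
python3 -m inch '[[[0,0,0],[0,0,0.002],-0.4],[[0,0,0],[0,0,0.003],-0.4],[[0,0,0],[0,0,0.003],-0.4]]'
```

```text
time: 11.18
position: [0.5207, -0.225, 0.3383]
tcp_rot: [-2.901, -1.205, -0.002]
ft_force: [-6.4, 5.3, 10.2]
gripper_width: 0.479
grip_force: 64.2
```

```bash
python3 -m inch '[[[0,0,0],[0,-0.001,0],-0.4],[[0,0,4],[0,-0.001,0],-0.4],[[0,0,-4],[0,-0.001,0],-0.4],[[0,0,0],[0,-0.001,0.001],-0.4],[[0,0,0],[0,-0.001,0.001],-0.4]]'; python3 -c "
from h import *
st()
s=Cam('scene');cv2.imwrite('pics/c8.png',cv2.resize(s.img[170:235,345:445],None,fx=8,fy=8,interpolation=cv2.INTER_CUBIC))
for z in(.176,.190):print((s.proj([.5195,-.2253,z])[0]-[345,170])*8)"
```

```text
time: 11.8
position: [0.5204, -0.2248, 0.3382]
tcp_rot: [2.899, 1.203, 0.004]
ft_force: [-5.7, 2.0, 17.4]
gripper_width: 0.482
grip_force: 64.8
t 11.8 pos [ 0.5204 -0.2248  0.3382] 
F [-5.7  2.  17.4] T [0.28 0.89 0.06] w 0.482 g 64.79965439066291 q [-0.52  0.49  1.78  0.    0.87  0.26]
[[0.706, 0.708, 0.004], [0.708, -0.706, -0.001], [0.001, 0.004, -1.0]]
[367.54560559 337.79705529]
[371.01370082 296.13949012]
```

View pics/c8.png

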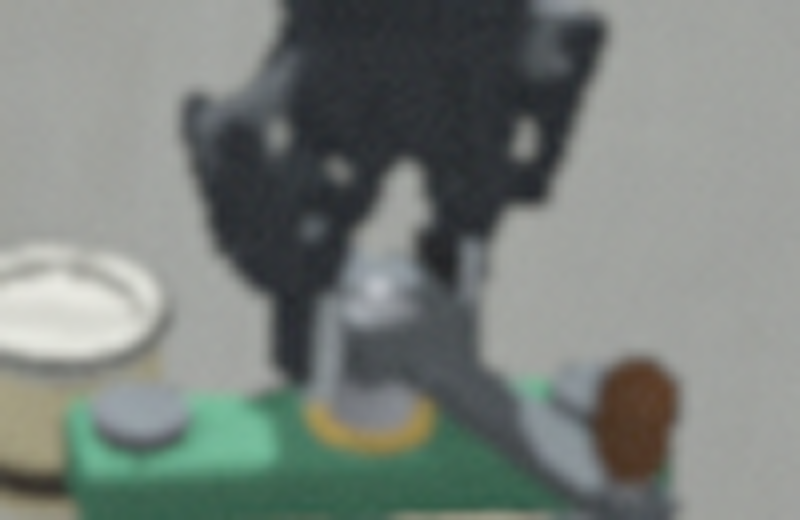

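The nose tip shows at (380,285) above the eye, which looks low on the collar at (375,400). I'll relieve the side load and wiggle the yaw lightly to make sure it's home.

```bash
python3 -m inch '[[[0,0,0],[-0.001,-0.001,0],-0.4],[[0,0,6],[-0.001,-0.001,0],-0.4],[[0,0,6],[-0.001,-0.001,0],-0.4]]'; python3 -c "
from h import *
st()"; python3 -m inch '[[[0,0,-6],[0,0,0],-0.4],[[0,0,-12],[0,0,0],-0.4],[[0,0,-12],[0,0,0],-0.4]]'; python3 -c "
from h import *
st()"
```

```text
time: 12.22
position: [0.5197, -0.2244, 0.3382]
tcp_rot: [2.958, 1.048, 0.008]
ft_force: [1.4, 6.4, 14.6]
gripper_width: 0.478
grip_force: 64.5
t 12.22 pos [ 0.5197 -0.2244  0.3382] 
F [ 1.4  6.4 14.6] T [ 0.83 -0.28  0.1 ] w 0.478 g 64.53326174989343 q [-0.52  0.48  1.78  0.    0.87  0.36]
[[0.777, 0.63, 0.006], [0.63, -0.777, -0.001], [0.004, 0.005, -1.0]]
time: 12.6
position: [0.5196, -0.2248, 0.3382]
tcp_rot: [2.83, 1.355, 0.007]
ft_force: [-0.0, 1.9, 14.0]
gripper_width: 0.479
grip_force: 64.5
t 12.6 pos [ 0.5196 -0.2248  0.3382] 
F [-0.   1.9 14. ] T [ 0.33 -0.11  0.18] w 0.479 g 64.46715004742146 q [-0.53  0.48  1.78  0.    0.87  0.15]
[[0.627, 0.779, 0.006], [0.779, -0.627, -0.002], [0.002, 0.006, -1.0]]
```

Height stays at 0.338 through ±6°. To tell collar from square top, I'll turn further: if the square is engaged, the turning moment should rise to about 0.4 N·m.

```bash
python3 -m inch '[[[0,0,-7],[0,0,0],-0.4],[[0,0,-14],[0,0,0],-0.4],[[0,0,-14],[0,0,0],-0.4]]'; python3 -c "
from h import *
st()"; python3 -m inch '[[[0,0,8],[0,0,0],-0.4],[[0,0,8],[0,0,0],-0.4]]'; python3 -c "
from h import *
st()"
```

```text
time: 12.98
position: [0.5196, -0.2247, 0.3382]
tcp_rot: [2.643, 1.69, 0.006]
ft_force: [2.0, 4.4, 14.9]
gripper_width: 0.476
grip_force: 64.5
t 12.97 pos [ 0.5196 -0.2247  0.3382] 
F [ 2.   4.4 14.9] T [ 0.59 -0.18  0.06] w 0.476 g 64.51586533337831 q [-0.53  0.48  1.78  0.    0.87 -0.09]
[[0.42, 0.908, 0.006], [0.908, -0.42, -0.002], [0.001, 0.006, -1.0]]
time: 13.22
position: [0.5195, -0.2249, 0.3382]
tcp_rot: [2.757, 1.496, 0.006]
ft_force: [0.3, 0.7, 13.8]
gripper_width: 0.483
grip_force: 64.5
t 13.22 pos [ 0.5195 -0.2249  0.3382] 
F [ 0.3  0.7 13.8] T [ 0.23  0.03 -0.1 ] w 0.483 g 64.45285879075527 q [-0.53  0.48  1.78  0.    0.87  0.05]
[[0.545, 0.838, 0.006], [0.838, -0.545, -0.002], [0.001, 0.006, -1.0]]
```

```bash
python3 -m inch '[[[0,0,-9],[0,0,0],-0.4],[[0,0,-18],[0,0,0],-0.4]]'; python3 -c "
from h import *
st()"; python3 -m inch '[[[0,0,-8],[0,0,0],-0.4],[[0,0,-8],[0,0,0],-0.4]]'; python3 -c "
from h import *
st()"
```

```text
time: 13.48
position: [0.5194, -0.2242, 0.3382]
tcp_rot: [2.484, 1.918, 0.006]
ft_force: [-0.8, 7.6, 16.9]
gripper_width: 0.478
grip_force: 64.8
t 13.47 pos [ 0.5194 -0.2242  0.3382] 
F [-0.8  7.6 16.9] T [ 1.23  0.2  -0.54] w 0.478 g 64.83951855450869 q [-0.52  0.48  1.78  0.    0.87 -0.27]
[[0.253, 0.967, 0.005], [0.967, -0.253, -0.0], [0.001, 0.005, -1.0]]
time: 13.72
position: [0.5193, -0.2242, 0.3382]
tcp_rot: [2.347, 2.083, 0.005]
ft_force: [-1.7, 7.6, 17.0]
gripper_width: 0.479
grip_force: 64.9
t 13.72 pos [ 0.5193 -0.2242  0.3382] 
F [-1.7  7.6 17. ] T [ 1.21  0.29 -0.03] w 0.479 g 64.86603794619441 q [-0.52  0.48  1.78  0.    0.87 -0.41]
[[0.119, 0.993, 0.004], [0.993, -0.119, -0.0], [0.0, 0.004, -1.0]]
```

The moment rose to 0.54 N·m while turning past 75°, so the square is engaged. The height never changed over 44° of turning, so it can't be sitting on top of the square, and TCP z of 0.338 matches the collar. I'll relieve the load, then release.

```bash
python3 -m inch '[[[0,0,6],[0.0008,0,-0.001],-0.4],[[0,0,8],[0.0008,0,-0.0018],-0.4],[[0,0,8],[0.0008,0,-0.0018],-0.4]]'; python3 -m inch '[[[0,0,0],[0,0,0],-0.2],[[0,0,0],[0,0,0],0.0],[[0,0,0],[0,0,0],0.2],[[0,0,0],[0,0,0],0.4],[[0,0,0],[0,0,0],0.4]]'; python3 -c "
from h import *
st()"
```

```text
time: 14.1
position: [0.5192, -0.2239, 0.3384]
tcp_rot: [2.489, 1.915, 0.003]
ft_force: [2.2, -0.2, 1.6]
gripper_width: 0.48
grip_force: 63.1
time: 14.72
position: [0.5188, -0.2236, 0.338]
tcp_rot: [-2.49, -1.914, -0.001]
ft_force: [0.0, -0.3, 0.5]
gripper_width: 0.7
grip_force: 0.0
t 14.72 pos [ 0.5188 -0.2236  0.338 ] 
F [ 0.  -0.3  0.5] T [ 0.04 -0.01  0.02] w 0.7 g 0.0 q [-0.52  0.48  1.78  0.    0.88 -0.26]
[[0.257, 0.966, 0.0], [0.966, -0.257, 0.001], [0.001, 0.0, -1.0]]
```

```bash
python3 -m inch '[[[0,0,0],[0,0,-0.02],0.5],[[0,0,0],[0,0,-0.045],0.5],[[0,0,0],[0,0,-0.07],0.5],[[0,0,0],[-0.015,-0.06,-0.075],0.5],[[0,0,0],[-0.03,-0.115,-0.08],0.5],[[0,0,0],[0.03,-0.13,-0.08],0.5],[[0,0,0],[0.09,-0.15,-0.08],0.5],[[0,0,0],[0.15,-0.165,-0.08],0.5],[[0,0,0],[0.21,-0.18,-0.08],0.5],[[0,0,0],[0.278,-0.198,-0.08],0.5],[[0,0,0],[0.278,-0.198,-0.08],0.5],[[0,0,0],[0.278,-0.198,-0.08],0.5],[[0,0,0],[0.278,-0.198,-0.08],0.5]]'
python3 - <<'E'
from h import *
st();s=Cam('scene');t=Cam('top')
o=np.zeros((600,800,3),np.uint8)
o[:,:500]=cv2.resize(s.img[180:252,350:410],(500,600),interpolation=cv2.INTER_CUBIC)
o[:400,500:]=cv2.resize(t.img[180:260,350:410],(300,400),interpolation=cv2.INTER_CUBIC)
cv2.imwrite('pics/c9.png',o)
C=np.array([.5195,-.225,0])
for z in(.176,.190,.195,.188,.202):print(z,((s.proj(C+[0,0,z])[0]-[350,180])*8.333).round(),((t.proj(C+[0,0,z])[0]-[350,180])*5).round())
d=np.array([-.257,-.966,0])
for b in(.176,.188):print("knob top",b,((s.proj(C+.107*d+[0,0,b+.048])[0])).round(1),(t.proj(C+.107*d+[0,0,b+.048])[0]).round(1))
E
```

```text
time: 16.35
position: [0.3991, 0.0948, 0.4183]
tcp_rot: [-2.492, -1.913, -0.001]
ft_force: [-0.9, -0.7, 0.1]
gripper_width: 0.751
grip_force: 0.0
t 16.35 pos [0.3991 0.0948 0.4183] 
F [-0.9 -0.7  0.1] T [-0.03 -0.01  0.03] w 0.751 g 0.0 q [0.07 0.17 2.03 0.   0.95 0.33]
[[0.259, 0.966, 0.001], [0.966, -0.259, 0.001], [0.001, 0.0, -1.0]]
0.176 [340. 268.] [165. 137.]
0.19 [344. 225.] [170. 131.]
0.195 [345. 209.] [172. 128.]
0.188 [343. 231.] [169. 131.]
0.202 [347. 187.] [174. 125.]
knob top 0.176 [438.2 205.5] [432.4 214.8]
knob top 0.188 [438.9 200.7] [433.8 213.8]
```

View pics/c9.png

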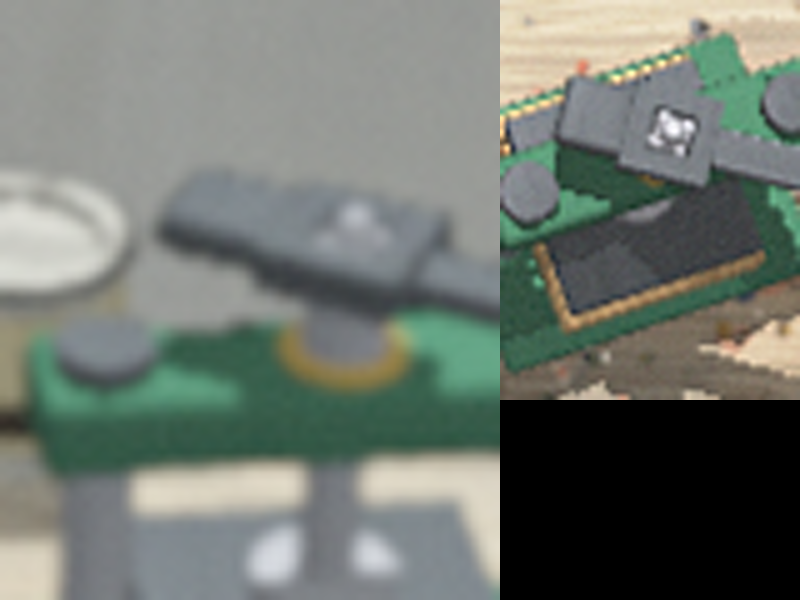

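The eye lies flat on the press, with the nose standing proud through the hole at (352,210) in the crop. I'll check the corner heights numerically: the right top corner is at about (448,213) and the lower front corner at about (390,310).

Run:
```python
from h import *
s=Cam('scene');a=np.radians(75);x=np.array([np.cos(a),np.sin(a),0]);y=np.array([-np.sin(a),np.cos(a),0])
for b in(.176,.188):
  C=np.array([.5195,-.225,b])
  for i in(1,-1):
    for j in(1,-1):
      print(b,i,j,[((s.proj(C+.021*(i*x+j*y)+[0,0,h])[0]-[350,180])*8.333).round().tolist() for h in(0,.014)])
```

```text
0.176 1 1 [[240.0, 284.0], [243.0, 241.0]]
0.176 1 -1 [[300.0, 216.0], [303.0, 173.0]]
0.176 -1 1 [[382.0, 323.0], [386.0, 279.0]]
0.176 -1 -1 [[439.0, 253.0], [443.0, 210.0]]
0.188 1 1 [[243.0, 247.0], [246.0, 203.0]]
0.188 1 -1 [[303.0, 180.0], [306.0, 136.0]]
0.188 -1 1 [[386.0, 285.0], [390.0, 241.0]]
0.188 -1 -1 [[443.0, 216.0], [447.0, 172.0]]
```

The observed right top corner (448,213) matches the fully home prediction of (443,210). Sitting on top of the square would put it at (447,172). I'll hand the job in.

```bash
python3 -c "
from plant import ticket
print(ticket.job_done())"
```

```text
the job is handed in; nothing more can be done
None
```

I took the crank off the peg without forcing it, fitted it on the press's square spindle, let go and handed the job in at about 17 s; camera and touch checks show it fully home on the collar, and the arm never went near the jar or the block.

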